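# Start the tray sealer: pop its touch-latch control flap and press the green button

## Robot

A 7-joint arm with a two-finger parallel gripper is mounted at the origin on the work surface. World frame = base frame: x ahead of the robot, y to its left, z up, the work surface at z = 0. Lengths are in m, angles in rad, forces in N, time in s.
With the tool pointing down it reaches from about 0.425 to 0.95 m from the base axis. Payload 4.7 kg.
Tool frame: the origin (TCP) lies on the centre line of the jaws, within the pads' length; the fingertips stand 17 mm ahead of it and the grasp point (between the pads) lies 2 mm behind it; z points along the fingers, y is the direction in which the jaws open and shut (so a half turn about z gives the same grasp; the last joint's range is limited). The gripper opens to 85 mm and grips with 20 to 120 N. Pads are 22 mm wide; open, the fingers measure 114 mm over their backs; the gripper's body (76 mm by 85 mm) begins 54 mm behind the grasp point. The pads swing forward as they close: fully open they stand 13 mm farther back than shut.
Start: joints at [1.243, 0.469, -0.049, 1.532, 0.024, 1.141, -0.082], TCP at [0.199, -0.645, 0.248] pointing down, gripper open.
Joint ranges: [-2.59, 2.59], [-0.33, 1.99], [-1.39, 1.29], [0.1, 2.45], [-1.04, 4.18], [0.21, 1.99], [-2.66, 2.66]. Speed limits (rad/s): [2.57, 2.57, 3.14, 3.14, 3.14, 3.14, 3.14].

## Interface

Orientations are given as a unit quaternion [x, y, z, w].
In Python, from rig import get_obs, grab_frame, finish_job, masks_of, tip_of gives the robot as it stands. The module is installed in compiled form; this text tells all that it offers.
- The arm moves only by the tool jog_arm, never from a script. Its argument "series" is one flat list of numbers, 7 for each row, row after row: the shift along the tool's x, y, z in mm, then the turn, a rotation vector about the tool's x, y, z in rad, then the finger opening in mm, from 0 to 85.4. In form: [x, y, z, wx, wy, wz, gripper, x, y, z, wx, wy, wz, gripper, ...]. A call has 1 to 5 rows; each row shifts and turns the commanded pose from where the row before left it, along the tool's axes as they then stand; what a row does not reach is not made up. A row lasts 1/8 s, in which the tool goes at most 62.5 mm and 10.7 degrees, less where a joint would pass 70% of its speed; a pose out of reach is approached as far as the arm can. A call is refused whole if a number of a shift passes 62.5 or a number of a turn 0.188, either way. A call with a gripper value outside its range is refused whole. The fingers move at their own pace and stop on an object; "force" is the grip in N (left out, the last holds). Time passes only in rows, so rows that do not move let the fingers close. It gives the time, the measured TCP pose, the force and the opening at its end, in the units of the state.
- get_obs(): the state, without advancing time (a new reading comes with each control period).
- grab_frame(name): name is "side" or "top"; returns a dict with "pixels" (480x640x3 uint8, red, green, blue), "intrinsics" (3x3 intrinsics, pixels), "extrinsics" (4x4, takes a point from camera to world coordinates). Camera axes: x right, y down, z forward; pixel columns grow to the right and rows downward; lengths in m; the calibration is good to about 2 mm. A picture is of the moment at which its call begins. There is no depth.
- finish_job(): hands the job in, once; it reports no verdict.
Trained networks look in the newest picture that a camera, given by its name, has taken for a name from the list of things; names that differ only in an ending like _2 or _b are one class to them, and where a whole thing is asked for, a point or a joint stands for the part that bears it (a point fixed in the world has none). Each returns a list of dicts, best first, with "score" (0 to 1); they miss things now and then, are a little off and sometimes report something else, mostly with a low value. They report only what shows in the picture. A call takes as long as a camera call.
- masks_of(target, camera): "mask" (480x640 bool, what is visible of it) and "xy" ([column, row] in pixels, amid what is visible of it).
- tip_of(target, camera): "xy" ([column, row] in pixels: a listed point, or the origin of a listed thing).
The state is a dict: "time": time; "joint_pos": joint angles; "qvel": joint speeds; "joint_efforts": joint torques, N m; "position": TCP position; "eef_rot": TCP orientation; "wrist_force": force on the tool from outside, world axes, zero at the start; "torque": the same for the moment, N m; "width": opening from 0.0 (shut) to 1.0 (fully open).
Only numpy, scipy, OpenCV 4.12 (cv2) and the standard library are available. Lean on these libraries where they do the work, as an engineer would, in place of code of your own. Each camera call takes 0.05 s, during which the arm holds its last target. There are 200 camera calls.

## Task

Get the tray sealer's heater going. Press the free right-hand edge of the dark flap on its control console lightly inward at the pale ribbed spot until the touch catch lets go, and take the finger away so that the flap springs ajar; then push it with a fingertip fully open, past upright until it rests on its stop, press the green button beneath it and come away, leaving the flap open. Light fingertip pressure only: do not pinch the flap between the fingers, leave the red button unpressed, and leave the tray, brush, label roll and bottle where they are.

Things in the scene. Friction and masses are not known exactly. Their poses are not given: they have to be found in the camera images.
- machine: Stainless tray sealer, 340 mm deep (x) by 560 wide (y), flat deck 140 mm above the counter; fixed. Origin: middle of its underside; x away from the operator, y left, z up. On the left half of the deck (y > 0) a die frame with a white tray and behind it the raised sealing head, green frame and red handle, 430 mm high. On the right half the control console.
- console: Control console: grey square rim 158 mm by 158 mm (8 mm thick) around a recessed panel with the buttons; the flap lies flush in it. Origin: middle of the panel, 31 mm below the rim's top. x away from the operator and 0.17 rad upward, y left, z out of the console. A thin lifting lever stays raised at 0.75 rad at x = 60 mm, reaching 56 mm from the hinge, once the flap has sprung.
- flap (a joint): Angle (rad) of the dark flap hinged on its left edge, 5 mm thick, 130 g or so. 0 = shut, held by a touch catch under the free right edge. Pressed 3 to 4 mm at the spot (-0.025 rad, 3 to 4 N) it trips; stop at 5 mm (-0.042). Let go, it springs in 0.5 s to 0.75, ajar, held from below; it does not relatch. From there it swings freely, is upright at 1.57, then falls open to its stop at 1.95.
- flap_press (a point): Pale ribbed 22 mm spot on the flap's upper face, where to press: 122 mm from the hinge, 18 mm from the free edge. Moves with the flap. Axes with the flap shut: as flap_hinge.
- flap_edge (a point): Middle of the flap's free (right) edge, half-way through its 5 mm thickness, 140 mm from the hinge. The flap is 138 mm long along the hinge. Moves with the flap. It is an outer sheet (2 mm, ending 4 mm short of the free edge) on an inner sheet (3 mm): pressing both faces at once is pinching. A small catch foot hangs 17 mm below the inner face here.
- flap_hinge (a point): Middle of the flap's hinge line, level with the flap's upper face; fixed to the console. x along the hinge (away from the operator, 0.17 rad upward), y to the left, z out of the console.
- start (a joint): Travel in m of the green start button: 0 up, 0.006 fully down; spring, 1.5 N to move it, 5 N fully down; returns by itself.
- start_top (a point): Middle of the top of the green button (25 mm across), under the shut flap, 9 mm lower than the console's rim, 88 mm right of the hinge, 33 mm nearer the operator than the console's middle; its axes are those of flap_hinge and it is pressed along -z.
- stop (a joint): Travel in m of the red stop button: 0 up, 0.006 fully down. Not to be pressed.
- stop_top (a point): Middle of the top of the red button (25 mm across), 66 mm beyond the green one.
- tray_mid (a point): Centre of the loose white empty tray in the die, 172 mm by 224 mm by 40 mm high. Leave alone.
- brush_grip (a point): Grip of the loose blue cleaning brush, 190 mm long, lying on the deck between console and die, along the machine's x. Leave alone.
- labels_mid (a point): Centre of the loose roll of white labels, 68 mm across and 50 mm high, standing on the deck behind the console. Leave alone.
- bottle_mid (a point): Centre of the loose white sanitiser bottle, 60 mm across and 170 mm high, standing on the counter to the right of the machine. Leave alone.

How it is judged:
On the way, in this order (a step that is already met when the one before it is completed fails the run):
1. the flap is pressed in at the catch (value of joint flap below -0.015 rad), for 0.02 s.
2. the catch has let go and the flap has sprung ajar, with no finger on it (value of joint flap between 0.6 and 1 rad and contact force between the fingers and flap_c0 below 0.1 N and contact force between the fingers and flap_c1 below 0.1 N), for 0.1 s.
3. the flap is fully open (value of joint flap above 1.8 rad), for 0.2 s.
4. the green button is pressed (value of joint start above 0.004 m), for 0.05 s.
At the end, for the whole second after the job is handed in: The flap stands open at more than 1.8 rad and at rest, the green button has been pressed at least 4 mm and is up again, the red button is up, and tray, brush, label roll and bottle are within 20 mm of where they were (value of joint flap above 1.8 rad and velocity of joint flap between -0.1 and 0.1 rad/s and value of joint each of start, stop below 0.001 m and distance of each of tray_mid, brush_grip, labels_mid, bottle_mid from where it was at the start of the episode below 0.02 m); the robot touches nothing.
It fails at once if the red button is pressed (more than 2 mm) (value of joint stop above 0.002 m).
It fails at once if the green button is pressed before the flap is open (value of joint start above 0.003 m and value of joint flap below 1.5 rad).
It fails at once if the flap is pressed hard (more than 40 N on either sheet) (contact force between the fingers and flap_c0 above 40 N or contact force between the fingers and flap_c1 above 40 N).
It fails at once if the flap is pinched (more than 6 N on its outer face and its inner side at once) (contact force between the fingers and flap_c0 above 6 N and (contact force between the fingers and flap_c1 above 6 N or contact force between the fingers and flap_c2 above 6 N)).
It fails at once if a bystander is moved or lifted (more than 20 mm) (distance of any of tray_mid, brush_grip, labels_mid, bottle_mid from where it was at the start of the episode above 0.02 m).
It also fails if it takes over 51 s, if anything falls off the work surface, if the arm or the gripper's body presses on something with over 40 N, if the wrist force passes 120 N, or if a joint passes its speed limit or range.

## Working session

There is one attempt and no reset: what is moved stays moved. The work goes in short steps, Python scripts to look and compute and a tool call to move; the robot and the scene stay as the last step left them, time stands still between calls to the robot, and variables do not carry over. Pictures are saved under pics/ and viewed, about 8 in all and at most 12, crops included, and the job is handed in when it is done.

Besides the shell and the picture viewer there is one more tool, called after ">>>" as name(argument=value, ...), one argument or row to a line, values as JSON. jog_arm: Moves the arm, as the interface text tells. Its arguments: {"type":"object","properties":{"series":{"type":"array","items":{"type":"number"}},"force":{"type":"number"}},"required":["series"]}

```bash
mkdir -p pics
cat > h.py <<'E'
import numpy as np, cv2
from rig import *
from scipy.spatial.transform import Rotation as R
from scipy.optimize import least_squares
def snap(name,fn=None):
    f=grab_frame(name)
    if fn: cv2.imwrite('pics/'+fn,f['pixels'][:,:,::-1])
    return f
def proj(f,p):
    T=np.linalg.inv(f['extrinsics']);c=T[:3,:3]@p+T[:3,3];c=f['intrinsics']@c;return c[:2]/c[2]
def tri(fs,uvs):
    A=[];b=[]
    for f,uv in zip(fs,uvs):
        E=f['extrinsics'];d=E[:3,:3]@np.linalg.inv(f['intrinsics'])@[uv[0],uv[1],1];d/=np.linalg.norm(d)
        P=np.eye(3)-np.outer(d,d);A.append(P);b.append(P@E[:3,3])
    return np.linalg.lstsq(np.vstack(A),np.hstack(b),rcond=None)[0]
E
python3 - <<'E'
from h import *
fs={c:snap(c,c+'1.png') for c in('side','top')}
o=get_obs();print(o['time'],o['position'],o['eef_rot'],o['width'])
for c in fs: print(c,fs[c]['extrinsics'].round(3).tolist())
for n in ['machine','console','flap_press','flap_edge','flap_hinge','start_top','stop_top','tray_mid','brush_grip','labels_mid','bottle_mid']:
    r={c:tip_of(n,c) for c in fs}
    s=[(c,[round(float(v),1) for v in r[c][0]['xy']],round(r[c][0]['score'],2)) if r[c] else (c,None) for c in fs]
    p=tri(fs.values(),[r[c][0]['xy'] for c in fs]) if all(r.values()) else None
    print(n,s,None if p is None else p.round(4), None if p is None else [ (proj(fs[c],p)-r[c][0]['xy']).round(1) for c in fs])
E
```

```text
0.1 [ 0.19855011 -0.64460988  0.24736183] [ 9.88859781e-01  1.48847429e-01 -1.63077556e-04 -8.66128960e-04] 0.9978979424303613
side [[-0.701, -0.503, 0.506, 0.072], [-0.714, 0.482, -0.508, 0.672], [0.012, -0.717, -0.697, 0.923], [0.0, 0.0, 0.0, 1.0]]
top [[0.001, -0.99, 0.143, 0.459], [-1.0, -0.002, -0.01, 0.116], [0.01, -0.143, -0.99, 1.227], [0.0, 0.0, 0.0, 1.0]]
machine [('side', None), ('top', [276.9, 259.6], 0.79)] None None
console [('side', [374.2, 218.4], 0.89), ('top', [377.4, 256.7], 0.66)] [ 5.888e-01 -4.000e-04  1.722e-01] [array([1.4, 0.2]), array([-0.9, -1.2])]
flap_press [('side', [393.2, 192.5], 0.8), ('top', [408.7, 249.9], 0.79)] [ 0.594  -0.053   0.2047] [array([-0.4, -0. ]), array([0.2, 0.3])]
flap_edge [('side', [398.0, 191.0], 0.6), ('top', [420.2, 251.7], 0.68)] [ 0.594  -0.0727  0.197 ] [array([0.9, 0.1]), array([-0.6, -0.9])]
flap_hinge [('side', [357.0, 233.1], 0.8), ('top', [339.2, 264.3], 0.68)] [0.5729 0.0679 0.1885] [array([1.2, 0.2]), array([-0.7, -1. ])]
start_top [('side', [309.0, 187.9], 0.24), ('top', None)] None None
stop_top [('side', None), ('top', None)] None None
tray_mid [('side', [269.8, 322.1], 0.59), ('top', [202.3, 281.3], 0.65)] [0.5438 0.3086 0.1652] [array([0.6, 0.1]), array([-0.4, -0.5])]
brush_grip [('side', [328.3, 260.6], 0.63), ('top', [304.4, 262.2], 0.55)] [0.5819 0.1301 0.1529] [array([2.2, 0.4]), array([-1.4, -1.8])]
labels_mid [('side', [307.2, 187.8], 0.97), ('top', [364.1, 169.3], 0.63)] [0.7513 0.0219 0.1652] [array([2. , 0.4]), array([-1.5, -1.9])]
bottle_mid [('side', [420.3, 188.2], 0.92), ('top', [486.1, 230.1], 0.58)] [ 0.6459 -0.2233  0.0908] [array([-1.4, -0.2]), array([1. , 1.3])]
```

Run:
```python
import cv2,numpy as np
a=cv2.imread('pics/side1.png')[90:360,200:520];b=cv2.imread('pics/top1.png')[130:400,200:520]
a=cv2.resize(a,None,fx=1.25,fy=2.1*1.0) if 0 else cv2.resize(a,(700,590));cv2.imwrite('pics/a.png',a)
cv2.imwrite('pics/b.png',cv2.resize(b,(700,590)))
```

```text
(no output)
```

View pics/a.png

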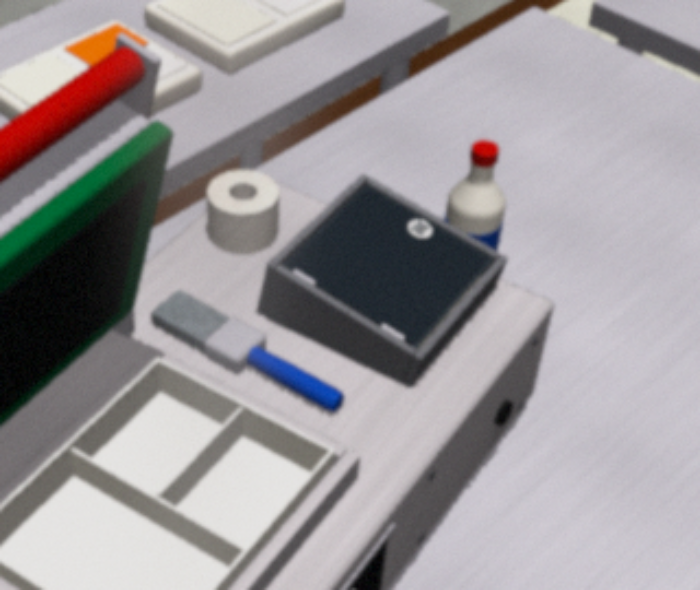

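View pics/b.png

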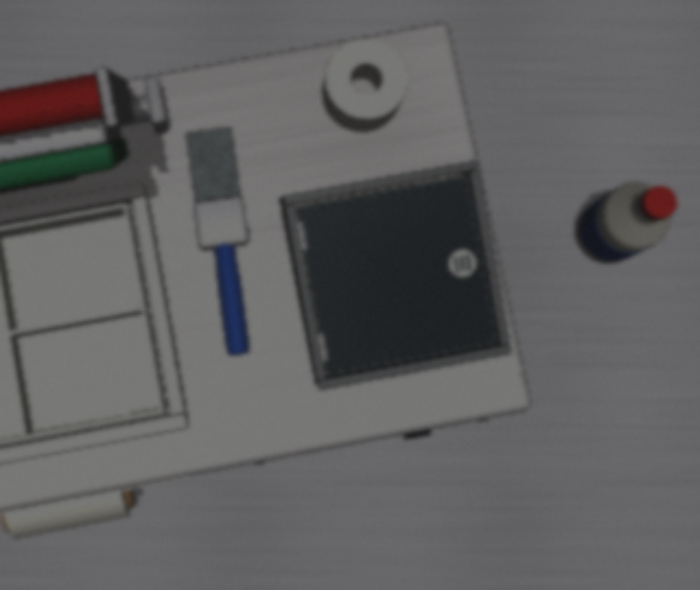

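The side crop shows the console rim's corners at about (268,266), (413,352), (506,258) and (364,178), with the ribbed spot at (420,229). In the top crop the spot is at (462,263) and the tool does not cover it. I'll fit the console pose to the corners and the spot.

```bash
cat >> h.py <<'E'
def model(p):  # console: x,y,z origin, yaw
    return R.from_euler('z',p[3])*R.from_euler('y',-0.17), np.array(p[:3])
def W(p,q):
    r,t=model(p);return r.apply(q)+t
E
python3 - <<'E'
from h import *
import json
fs=[snap('side'),snap('top')]
h=.079
Q=[[h,h,.031],[-h,h,.031],[-h,-h,.031],[h,-h,.031],[0,-.052,.031]]
S=np.array([[268,266],[413,352],[506,258],[364,178],[420,229]])*[320/700,270/590]+[200,90]
T=np.array([[281,199],[318,385],[509,353],[471,163],[462,263]])*[320/700,270/590]+[200,130]
res=lambda p:np.concatenate([proj(f,W(p,np.array(q)))-u for f,U in zip(fs,(S,T)) for q,u in zip(Q,U)])
s=least_squares(res,[.59,0,.17,.17],x_scale=.01)
p=s.x;print(p.round(4),s.fun.reshape(2,5,2).round(1).tolist())
json.dump(p.tolist(),open('p.json','w'))
for n,q in dict(spot=[0,-.052,.031],edge=[0,-.07,.0285],hinge=[0,.07,.031],start=[-.033,-.018,.022],stop=[.033,-.018,.022]).items():print(n,W(p,q).round(4))
o=get_obs();print(o['position'],R.from_quat(o['eef_rot']).as_matrix().round(3).tolist(),o['joint_pos'].__repr__())
E
```

```text
[ 0.5926 -0.0043  0.1624  0.1836] [[[-0.6, -0.9], [4.0, 4.3], [1.7, 0.6], [-0.2, -2.1], [0.2, 0.8]], [[-0.6, -3.0], [-1.4, 1.4], [0.0, -0.4], [1.8, -2.6], [-1.4, -0.9]]]
spot [ 0.5969 -0.0564  0.193 ]
edge [ 0.6006 -0.074   0.1905]
hinge [0.5746 0.0636 0.193 ]
start [ 0.5602 -0.0286  0.1785]
stop [ 0.6242 -0.0167  0.1897]
[ 0.19876452 -0.64510363  0.24834633] [[0.956, 0.294, 0.0], [0.294, -0.956, -0.0], [0.0, 0.0, -1.0]] array([ 1.24309129,  0.46860645, -0.04859529,  1.53246261,  0.02406409,
        1.14101076, -0.08233471])
```

Run:
```python
from h import *
import json
f={c:snap(c) for c in('side','top')}
D={}
for c in f:
  for n in('flap_press','console','flap'):
    m=masks_of('flap' if n=='flap' else n,c)
    if not m: print(c,n,None);continue
    k=m[0]['mask'].astype('uint8');cn=max(cv2.findContours(k,0,1)[0],key=cv2.contourArea)
    print(c,n,round(m[0]['score'],2),m[0]['xy'],k.sum())
    if n=='flap':
      h=cv2.convexHull(cn)
      for e in np.linspace(.01,.1,40):
        a=cv2.approxPolyDP(h,e*cv2.arcLength(h,True),True)
        if len(a)<=4:break
      print(a[:,0].tolist()); D[c]=cn[:,0]
# white blob near spot + dark region segmentation
for c,(u,v) in dict(side=(392,194),top=(410,250)).items():
    g=cv2.cvtColor(f[c]['pixels'],cv2.COLOR_RGB2GRAY)[v-10:v+11,u-10:u+11].astype(float)
    w=np.clip(g-np.percentile(g,50)-25,0,None);w[:4]*=0;w[-4:]*=0;w[:,:4]*=0;w[:,-4:]*=0
    y,x=np.mgrid[v-10:v+11,u-10:u+11];D[c+'s']=(np.sum(w*x)/w.sum(),np.sum(w*y)/w.sum());print(c,D[c+'s'])
print(tri(f.values(),[D['sides'],D['tops']]).round(4))
```

```text
side flap_press 0.68 [379.4, 213.3] 3779
side console 0.58 [371.7, 221.9] 6552
side flap 0.75 [377.2, 212.9] 3735
[[366, 176], [423, 208], [391, 248], [331, 212]]
top flap_press 0.68 [380.9, 253.3] 6369
top console 0.77 [378.6, 257.9] 8258
top flap 0.87 [381.2, 254.1] 6242
[[412, 211], [426, 286], [350, 299], [336, 226]]
side (np.float64(391.8876608629826), np.float64(193.91355034065103))
top (np.float64(410.6662915025324), np.float64(249.9231851435003))
[ 0.5966 -0.0564  0.1973]
```

Run:
```python
from h import *
import json
fs=[snap('side'),snap('top')]
S=[[331,212],[391,248],[423,208],[366,176],[391.9,193.9]];T=[[336,226],[350,299],[426,286],[412,211],[410.7,249.9]]
Q=[[.069,.07,.031],[-.069,.07,.031],[-.069,-.07,.031],[.069,-.07,.031],[0,-.052,.031]]
w=np.array([1,1,1,1,3.])[:,None]
def res(p): return np.concatenate([((np.array([proj(f,W(p,np.array(q))) for q in Q])-U)*w).ravel() for f,U in zip(fs,(S,T))])
s=least_squares(res,[.59,0,.17,.17],x_scale=.01);p=s.x
print(p.round(4),s.fun.reshape(2,5,2).round(1).tolist())
json.dump(p.tolist(),open('p.json','w'))
for n,q in dict(spot=[0,-.052,.031],edge=[0,-.07,.0285],hinge=[0,.07,.031],start=[-.033,-.018,.022],stop=[.033,-.018,.022]).items():print(n,W(p,q).round(4))
r,_=model(p);print(r.as_matrix().round(3).tolist())
```

```text
[ 0.5919 -0.0049  0.1643  0.1997] [[[-1.4, -1.2], [1.1, 0.8], [3.9, -0.7], [1.7, -2.7], [1.6, 2.5]], [[-2.0, -2.2], [-0.7, 2.9], [1.8, -0.0], [0.9, -2.8], [-1.3, -2.1]]]
spot [ 0.5971 -0.0569  0.1948]
edge [ 0.6011 -0.0745  0.1924]
hinge [0.5729 0.0626 0.1948]
start [ 0.56   -0.0298  0.1804]
stop [ 0.6237 -0.0168  0.1915]
[[0.966, -0.198, -0.166], [0.195, 0.98, -0.034], [0.169, 0.0, 0.986]]
```

```bash
cat >> h.py <<'E'
import json
P=json.load(open('p.json')) if __import__('os').path.exists('p.json') else None
def where():
    o=get_obs();r,t=model(P);q=R.from_quat(o['eef_rot'])
    tip=o['position']+q.apply([0,0,.017])
    print('t',round(o['time'],2),'tipC',(r.inv().apply(tip-t)*1e3).round(1),'F',r.inv().apply(o['wrist_force']).round(2),'w',round(o['width'],2))
    return o,q,tip
def plan(tips,grip=0,tilt=0,n=1):
    """tips: list of console-frame tip targets mm; n rows to each; tilt about console x"""
    o,q,tip=where();r,t=model(P);qt=r*R.from_euler('x',np.pi+tilt)
    pos=np.array(o['position']);N=n*len(tips);dv=(q.inv()*qt).as_rotvec()/N
    for g in tips:
        goal=r.apply(np.array(g)/1e3)+t-qt.apply([0,0,.017]);st=pos.copy()
        for k in range(n):
            want=st+(goal-st)*(k+1)/n
            s=np.round(q.inv().apply(want-pos)*1e3,1);d=np.round(dv,3)
            pos=pos+q.apply(s/1e3);q=q*R.from_rotvec(d)
            print(', '.join(str(x) for x in [*s.tolist(),*d.tolist(),grip]))
E
python3 -c "
from h import *
plan([[0,-50,95]],n=15)"
```

```text
t 1.8 tipC [-493.6 -549.5  152.8] F [-0.22 -0.72 -0.23] w 1.0
36.0, -29.9, -1.8, -0.001, 0.011, 0.007, 0
35.9, -30.1, -1.3, -0.001, 0.011, 0.007, 0
35.6, -30.4, -1.1, -0.001, 0.011, 0.007, 0
35.4, -30.6, -0.6, -0.001, 0.011, 0.007, 0
35.3, -30.9, -0.3, -0.001, 0.011, 0.007, 0
35.0, -31.1, -0.0, -0.001, 0.011, 0.007, 0
34.8, -31.4, 0.4, -0.001, 0.011, 0.007, 0
34.5, -31.6, 0.7, -0.001, 0.011, 0.007, 0
34.3, -31.8, 1.1, -0.001, 0.011, 0.007, 0
34.1, -32.1, 1.5, -0.001, 0.011, 0.007, 0
33.9, -32.3, 1.8, -0.001, 0.011, 0.007, 0
33.6, -32.6, 2.1, -0.001, 0.011, 0.007, 0
33.3, -32.8, 2.4, -0.001, 0.011, 0.007, 0
33.1, -33.0, 2.8, -0.001, 0.011, 0.007, 0
32.8, -33.3, 3.1, -0.001, 0.011, 0.007, 0
```

>>> jog_arm(
  series=[36,-30,-2,0,0.011,0.007,0,36,-30,-1,0,0.011,0.007,0,36,-30,-1,0,0.011,0.007,0,35,-31,-1,0,0.011,0.007,0,35,-31,0,0,0.011,0.007,0],
  force=20,
)

```text
time: 2.42
position: [0.3275, -0.4479, 0.2576]
eef_rot: [0.991, 0.131, 0.028, -0.004]
wrist_force: [1.4, -1.1, -0.1]
width: -0.001
```

>>> jog_arm(
  series=[35,-31,0,0,0.011,0.007,0,35,-31,0,0,0.011,0.007,0,35,-32,1,0,0.011,0.007,0,34,-32,1,0,0.011,0.007,0,34,-32,1,0,0.011,0.007,0],
)

```text
time: 3.05
position: [0.4557, -0.2522, 0.2682]
eef_rot: [0.992, 0.114, 0.055, -0.008]
wrist_force: [-0.0, -0.3, 0.3]
width: 0.0
```

>>> jog_arm(
  series=[34,-32,2,0,0.011,0.007,0,34,-33,2,0,0.011,0.007,0,33,-33,2,0,0.011,0.007,0,33,-33,2,0,0.011,0.007,0,0,0,0,0,0,0,0],
)

```text
time: 3.68
position: [0.5589, -0.092, 0.278]
eef_rot: [0.992, 0.103, 0.077, -0.012]
wrist_force: [0.1, 0.5, -0.1]
width: 0.002
```

```bash
python3 -c "
from h import *
f=snap('side','s2.png');g=snap('top','t2.png')
a=cv2.imread('pics/s2.png')[110:300,280:480];b=cv2.imread('pics/t2.png')[160:350,300:500]
cv2.imwrite('pics/c.png',np.hstack([cv2.resize(a,(400,380)),cv2.resize(b,(400,380))]))
o,q,tip=where();print(proj(f,tip),proj(g,tip))
plan([[0,-50,45]],n=2)"
```

```text
t 3.77 tipC [-32.5 -82.8 103.3] F [ 0.2   0.01 -0.34] w 0.0
[424.33644742 167.8327566 ] [441.39159482 266.66716349]
t 3.77 tipC [-32.5 -82.8 103.3] F [ 0.2   0.01 -0.34] w 0.0
16.6, -16.2, 29.0, -0.004, 0.008, 0.001, 0
16.4, -16.4, 29.1, -0.004, 0.008, 0.001, 0
```

View pics/c.png

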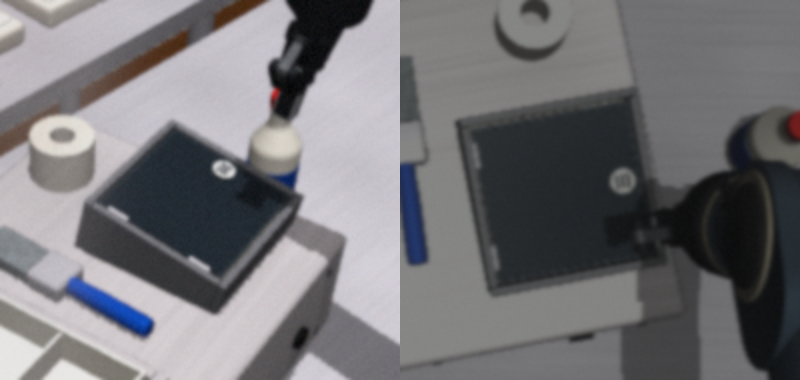

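The side view puts the tip at (425,167) in full-image pixels, matching the prediction. In the top crop the tip seems to be near (655,232), but I predicted (682,213), so I'll zoom in.

```bash
python3 -c "
from h import *
f=snap('side','s3.png');g=snap('top','t3.png');o,q,tip=where()
a=cv2.imread('pics/s3.png');b=cv2.imread('pics/t3.png')
def crop(im,fr):
    c=[proj(fr,tip+q.apply([0,0,-d])) for d in(0,.017,.07)]
    u,v=c[0].astype(int);k=cv2.resize(im[v-40:v+40,u-40:u+40],(400,400),interpolation=2)
    for x in c: cv2.circle(k,tuple(int(z) for z in (x-[u-40,v-40])*5),3,(0,255,255),-1)
    return np.clip(k.astype(float)*1.8,0,255).astype('uint8')
cv2.imwrite('pics/d.png',np.hstack([crop(a,f),crop(b,g)]))"
```

```text
t 3.88 tipC [-33.2 -84.1 103.3] F [-1.01 -0.45 -0.16] w 0.0
```

View pics/d.png

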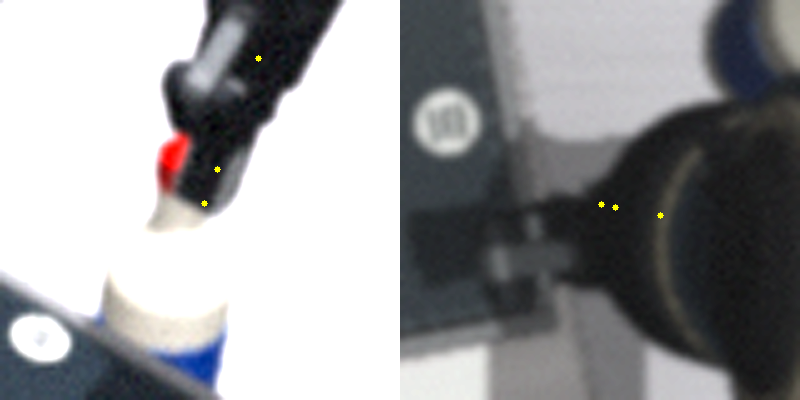

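The side view confirms the tip. In the top view, what I took for the tip is the gripper's outer knuckle, so the prediction holds. I'll move above the spot.

>>> jog_arm(
  series=[17,-17,25,-0.004,0.008,0,0,17,-17,25,-0.004,0.008,0,0,0,0,0,0,0,0,0,0,0,0,0,0,0,0],
)

```text
time: 4.38
position: [0.591, -0.0565, 0.2339]
eef_rot: [0.992, 0.098, 0.084, -0.008]
wrist_force: [-0.4, -0.9, 0.1]
width: -0.003
```

```bash
python3 -c "
from h import *
f=snap('side','s4.png');g=snap('top','t4.png');where()
plan([[0,-50,45],[0,-50,35]])
a=cv2.imread('pics/s4.png')[150:250,330:450]
b=cv2.imread('pics/t4.png')[190:310,340:460]
cv2.imwrite('pics/e.png',np.clip(np.hstack([cv2.resize(a,(400,400)),cv2.resize(b,(400,400))])*1.5,0,255).astype('uint8'))"
```

```text
t 4.47 tipC [  1.1 -50.5  54.1] F [-0.07  0.87  0.61] w -0.0
t 4.47 tipC [  1.1 -50.5  54.1] F [-0.07  0.87  0.61] w -0.0
-1.1, -0.4, 9.1, 0.001, -0.0, -0.001, 0
0.0, -0.1, 10.0, 0.001, -0.0, -0.001, 0
```

View pics/e.png

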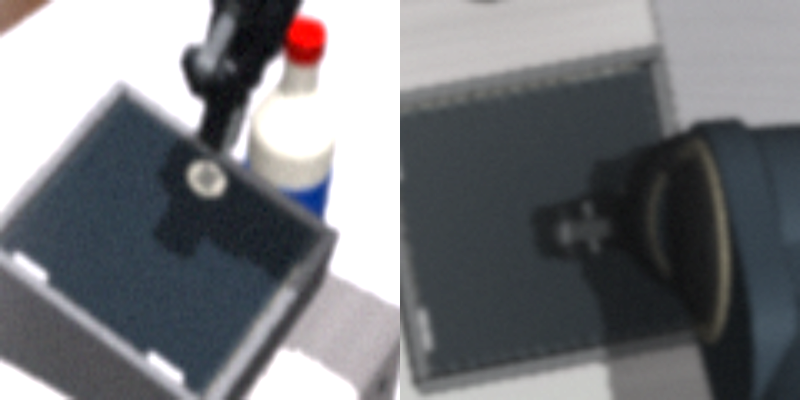

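The tip hangs just above the spot: tip near (215,145) and spot at (208,178) in the side crop. I'll descend and watch the force.

>>> jog_arm(
  series=[-1,0,6,0,0,0,0,0,0,6,0,0,0,0,0,0,4,0,0,0,0,0,0,2,0,0,0,0,0,0,0,0,0,0,0],
)

```text
time: 5.1
position: [0.5932, -0.0542, 0.2154]
eef_rot: [0.991, 0.1, 0.084, -0.008]
wrist_force: [-0.8, -0.1, 0.4]
width: -0.0
```

```bash
python3 -c "
from h import *
where()"
```

```text
t 5.1 tipC [  0.2 -48.6  34.9] F [-0.75  0.03  0.54] w -0.0
```

>>> jog_arm(
  series=[0,2,2,0,0,0,0,0,0,1,0,0,0,0,0,0,1,0,0,0,0],
)

```text
time: 5.48
position: [0.5943, -0.0562, 0.2117]
eef_rot: [0.991, 0.099, 0.084, -0.008]
wrist_force: [0.2, -0.4, -0.5]
width: -0.002
```

>>> jog_arm(
  series=[0,0,1,0,0,0,0,0,0,0,0,0,0,0],
)

```text
time: 5.72
position: [0.5944, -0.0561, 0.2107]
eef_rot: [0.991, 0.099, 0.084, -0.008]
wrist_force: [0.3, -0.3, 0.2]
width: 0.002
```

>>> jog_arm(
  series=[0,0,1,0,0,0,0,0,0,0,0,0,0,0],
)

```text
time: 5.98
position: [0.5946, -0.0561, 0.2097]
eef_rot: [0.991, 0.099, 0.084, -0.008]
wrist_force: [0.3, 0.4, 0.2]
width: -0.004
```

```bash
python3 -c "
from h import *
where()"
```

```text
t 5.97 tipC [  0.2 -50.7  29.1] F [0.39 0.38 0.11] w -0.0
```

No contact yet, so I'll keep going in 1 mm steps.

>>> jog_arm(
  series=[0,0,1,0,0,0,0,0,0,0,0,0,0,0],
)

```text
time: 6.22
position: [0.5948, -0.0561, 0.209]
eef_rot: [0.991, 0.099, 0.084, -0.008]
wrist_force: [-0.5, 0.1, 2.0]
width: -0.003
```

>>> jog_arm(
  series=[0,0,1,0,0,0,0,0,0,0,0,0,0,0],
)

```text
time: 6.48
position: [0.595, -0.056, 0.208]
eef_rot: [0.991, 0.099, 0.085, -0.008]
wrist_force: [-1.0, 0.2, 3.1]
width: 0.002
```

>>> jog_arm(
  series=[0,0,1,0,0,0,0,0,0,0,0,0,0,0],
)

```text
time: 6.72
position: [0.5952, -0.0559, 0.2067]
eef_rot: [0.991, 0.099, 0.084, -0.008]
wrist_force: [-0.6, 0.2, 2.3]
width: 0.001
```

```bash
python3 -c "
from h import *
where()"
```

```text
t 6.72 tipC [  0.3 -50.6  26. ] F [-0.18  0.37  2.33] w 0.0
```

>>> jog_arm(
  series=[0,0,1,0,0,0,0,0,0,0,0,0,0,0],
)

```text
time: 6.98
position: [0.5953, -0.0559, 0.2057]
eef_rot: [0.991, 0.099, 0.084, -0.008]
wrist_force: [-1.7, -0.1, 2.3]
width: -0.001
```

>>> jog_arm(
  series=[0,0,1,0,0,0,0,0,0,0,0,0,0,0],
)

```text
time: 7.22
position: [0.5955, -0.0559, 0.2047]
eef_rot: [0.991, 0.099, 0.084, -0.008]
wrist_force: [-1.3, 0.5, 2.5]
width: 0.002
```

```bash
python3 -c "
from h import *
where()"
```

```text
t 7.22 tipC [  0.3 -50.6  24. ] F [-0.69  0.73  2.64] w 0.0
```

>>> jog_arm(
  series=[0,0,0.8,0,0,0,0,0,0,0,0,0,0,0],
)

```text
time: 7.48
position: [0.5956, -0.0558, 0.2046]
eef_rot: [0.991, 0.099, 0.084, -0.008]
wrist_force: [-3.1, -0.2, 5.2]
width: -0.0
```

The press has reached its stop: the force rose with hardly any further travel. I'll retract quickly up and to the right.

>>> jog_arm(
  series=[0,0,-45,0,0,0,0,0,20,-55,0,0,0,0,0,40,-40,0,0,0,0,0,0,0,0,0,0,0,0,0,0,0,0,0,0],
)

```text
time: 8.1
position: [0.5838, -0.119, 0.341]
eef_rot: [0.991, 0.099, 0.084, -0.009]
wrist_force: [-0.6, -0.3, -0.2]
width: -0.0
```

```bash
python3 -c "
from h import *
f=snap('side','s5.png');g=snap('top','t5.png');o,q,tip=where()
for s,n,c in((f,'s5',(330,450,130,250)),(g,'t5',(330,450,190,310))):
  pass
r,t=model(P)
a=np.ascontiguousarray(cv2.imread('pics/s5.png'));b=cv2.imread('pics/t5.png')
for im,s in((a,f),(b,g)):
  for th in(.75,1.57,1.95):
    for x in(-69,69):
      u=proj(s,W(P,np.array([x,70-140*np.cos(th),29+140*np.sin(th)])/1e3));cv2.circle(im,tuple(u.astype(int)),1,(0,255,255) if th<1 else (255,0,255),-1)
a=a[90:270,300:480];b=b[170:350,310:490]
cv2.imwrite('pics/g.png',np.clip(np.hstack([cv2.resize(a,(400,400)),cv2.resize(b,(400,400))])*1.5,0,255).astype('uint8'))"
```

```text
t 8.2 tipC [  -0.4 -109.1  161.7] F [0.83 0.16 0.27] w -0.0
```

View pics/g.png

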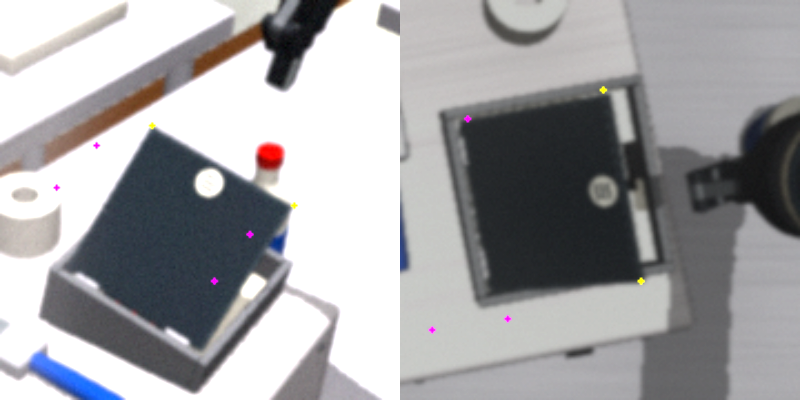

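The flap stands ajar, with its corners on the modelled 0.75 rad points (yellow), and the finger is clear of it. Next I'll go to the pushing start at x = -38 mm, away from both the catch foot and the lever.

```bash
python3 -c "
from h import *
plan([[-38,-85,105]],n=2)
print()
import h
plan([[-38,-85,105],[-38,-65,102],[-38,-47,104],[-38,-32,117],[-38,-20,125],[-38,-8,132],[-38,5,137],[-38,18,142],[-38,32,145],[-38,46,147],[-38,60,147],[-38,74,146]])"
```

```text
t 8.2 tipC [  -0.4 -109.1  161.7] F [0.83 0.16 0.27] w -0.0
-18.7, -12.1, 28.4, -0.001, 0.001, 0.001, 0
-18.8, -12.0, 28.4, -0.001, 0.001, 0.001, 0

t 8.2 tipC [  -0.4 -109.1  161.7] F [0.83 0.16 0.27] w -0.0
-37.5, -24.1, 56.9, -0.0, 0.0, 0.0, 0
0.1, -20.0, 3.0, -0.0, 0.0, 0.0, 0
-0.0, -18.0, -2.0, -0.0, 0.0, 0.0, 0
-0.0, -15.1, -13.0, -0.0, 0.0, 0.0, 0
-0.0, -12.0, -7.9, -0.0, 0.0, 0.0, 0
-0.0, -12.0, -7.0, -0.0, 0.0, 0.0, 0
0.0, -13.0, -5.0, -0.0, 0.0, 0.0, 0
0.0, -13.0, -5.0, -0.0, 0.0, 0.0, 0
0.0, -14.0, -3.0, -0.0, 0.0, 0.0, 0
0.1, -14.0, -1.9, -0.0, 0.0, 0.0, 0
-0.0, -14.0, -0.0, -0.0, 0.0, 0.0, 0
0.0, -14.0, 1.0, -0.0, 0.0, 0.0, 0
```

>>> jog_arm(
  series=[-19,-12,28,0,0,0,0,-19,-12,28,0,0,0,0,0,-20,3,0,0,0,0,0,-18,-2,0,0,0,0,0,0,0,0,0,0,0],
)

```text
time: 8.82
position: [0.5449, -0.0619, 0.2799]
eef_rot: [0.991, 0.101, 0.085, -0.008]
wrist_force: [0.4, -0.4, -0.2]
width: 0.004
```

>>> jog_arm(
  series=[0,-15,-13,0,0,0,0,0,-12,-8,0,0,0,0,0,-12,-7,0,0,0,0],
)

```text
time: 9.2
position: [0.5325, -0.026, 0.3083]
eef_rot: [0.991, 0.099, 0.085, -0.008]
wrist_force: [-0.1, 0.3, -0.2]
width: 0.002
```

```bash
python3 -c "
from h import *
where();f=snap('side','s6.png');a=cv2.imread('pics/s6.png')[70:270,280:480];b=cv2.imread('pics/s6.png')
cv2.imwrite('pics/k.png',np.clip(cv2.resize(a,(500,500))*1.5,0,255).astype('uint8'))"
```

```text
t 9.2 tipC [-37.2  -8.9 135.5] F [-0.12  0.29 -0.15] w 0.0
```

View pics/k.png

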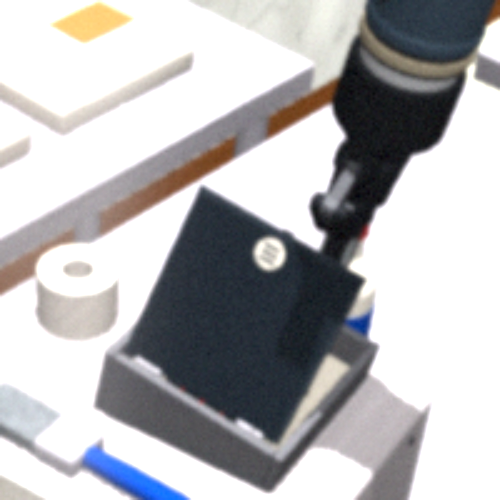

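The finger is behind the free edge near (335,255), and the flap has risen above its ajar angle. I'll continue along the arc.

>>> jog_arm(
  series=[0,-13,-2,0,0,0,0,0,-13,-4,0,0,0,0,0,-14,-3,0,0,0,0,0,-14,-2,0,0,0,0,0,-14,0,0,0,0,0],
)

```text
time: 9.88
position: [0.5168, 0.0406, 0.3179]
eef_rot: [0.991, 0.1, 0.084, -0.008]
wrist_force: [0.7, -0.5, 1.4]
width: 0.005
```

>>> jog_arm(
  series=[0,-14,1,0,0,0,0,0,-12,2,0,0,0,0,0,0,0,0,0,0,0,0,0,0,0,0,0,0],
)

```text
time: 10.38
position: [0.5124, 0.0646, 0.3147]
eef_rot: [0.991, 0.099, 0.084, -0.008]
wrist_force: [0.4, -0.4, -0.4]
width: 0.001
```

```bash
python3 -c "
from h import *
where();f=snap('side','s7.png');a=cv2.imread('pics/s7.png')
for th in(1.57,1.95):
  for x in(-69,69):
    u=proj(f,W(P,np.array([x,70-140*np.cos(th),29+140*np.sin(th)])/1e3));cv2.circle(a,tuple(u.astype(int)),1,(0,255,255) if th<1.6 else (255,0,255),-1)
a=a[70:270,280:480]
cv2.imwrite('pics/l.png',np.clip(cv2.resize(a,(500,500))*1.5,0,255).astype('uint8'))"
```

```text
t 10.38 tipC [-37.8  83.9 142.1] F [ 0.25 -0.47 -0.48] w 0.0
```

View pics/l.png

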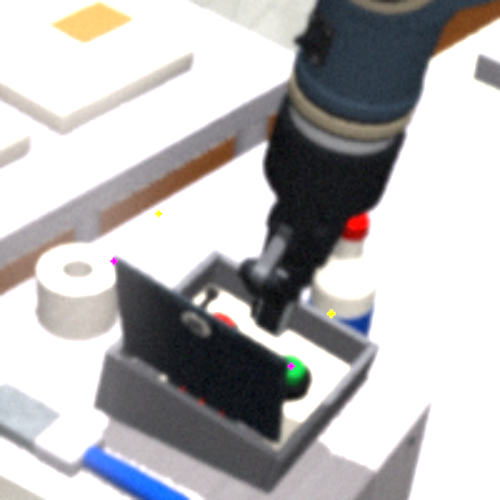

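The flap is on its stop: its far top corner sits on the 1.95 rad mark. The green button shows at (293,370) and the red at (222,320). I'll move back above the green button and measure it.

>>> jog_arm(
  series=[0,34,-4,0,0,0,0,0,34,0,0,0,0,0,5,34,0,0,0,0,0,0,0,30,0,0,0,0,0,0,30,0,0,0,0],
)

```text
time: 11.05
position: [0.5472, -0.0336, 0.2601]
eef_rot: [0.992, 0.098, 0.085, -0.008]
wrist_force: [0.1, 0.4, 0.9]
width: 0.004
```

```bash
python3 -c "
from h import *
f=snap('side','s8.png');g=snap('top','t8.png');o,q,tip=where()
for n,qq in(('start_top',[-.033,-.018,.02]),('stop_top',[.033,-.018,.02])):
  for c,s in(('side',f),('top',g)):
    r=tip_of(n,c);print(n,c,[(np.round(k['xy'],1).tolist(),round(k['score'],2)) for k in r[:2]],'model',proj(s,W(P,np.array(qq))).round(1))
print('tip',proj(f,tip),proj(g,tip))
a=cv2.imread('pics/s8.png')[150:270,330:450];b=cv2.imread('pics/t8.png')[190:310,330:450]
cv2.imwrite('pics/m.png',np.clip(np.hstack([cv2.resize(a,(400,400)),cv2.resize(b,(400,400))])*1.5,0,255).astype('uint8'))
plan([[-33,-18,45],[-33,-18,25]])"
```

```text
t 11.15 tipC [-35.3 -18.2  83.4] F [ 0.14 -0.45  0.23] w -0.0
start_top side [([393.9, 218.0], 0.44)] model [397.  216.3]
start_top top [([392.3, 271.2], 0.51)] model [393.7 271.2]
stop_top side [] model [368.4 199.5]
stop_top top [([389.3, 234.2], 0.62)] model [386.6 234.3]
tip [406.72434497 193.8187782 ] [400.6469484  275.21110912]
t 11.35 tipC [-31.7 -18.   87.7] F [ 0.32 -1.2  -0.55] w 0.0
-1.3, -0.0, 42.7, 0.001, -0.001, 0.0, 0
-0.0, -0.0, 20.0, 0.001, -0.001, 0.0, 0
```

View pics/m.png

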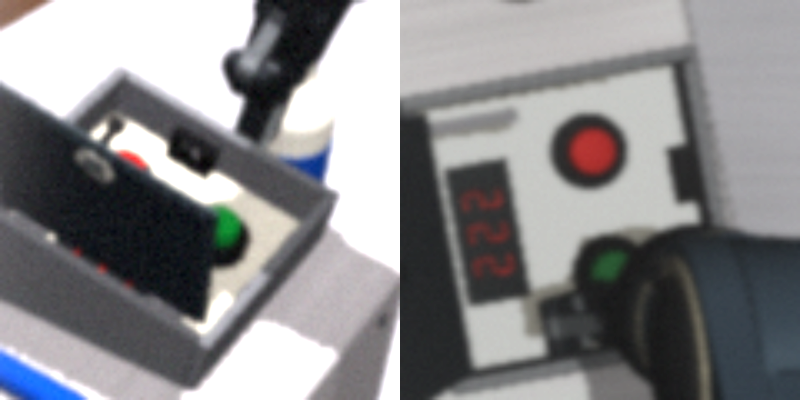

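The networks and the picture agree with the model to within about 3 px (roughly 3–5 mm). I'll descend on the green button.

>>> jog_arm(
  series=[-1,0,25,0,0,0,0,0,0,20,0,0,0,0,0,0,12,0,0,0,0,0,0,4,0,0,0,0,0,0,0,0,0,0,0],
)

```text
time: 11.98
position: [0.5562, -0.0302, 0.2008]
eef_rot: [0.991, 0.099, 0.085, -0.008]
wrist_force: [-0.5, -0.2, -1.0]
width: -0.001
```

```bash
python3 -c "
from h import *
where()"
```

```text
t 11.97 tipC [-33.2 -17.7  25.8] F [-0.71 -0.06 -0.93] w -0.0
```

>>> jog_arm(
  series=[0,0,2,0,0,0,0,0,0,2,0,0,0,0,0,0,1,0,0,0,0,0,0,0,0,0,0,0],
)

```text
time: 12.48
position: [0.5566, -0.0301, 0.1953]
eef_rot: [0.991, 0.099, 0.084, -0.008]
wrist_force: [0.1, -0.3, 0.1]
width: -0.002
```

>>> jog_arm(
  series=[0,0,1,0,0,0,0,0,0,1,0,0,0,0,0,0,0,0,0,0,0],
)

```text
time: 12.85
position: [0.5571, -0.03, 0.1935]
eef_rot: [0.991, 0.099, 0.085, -0.008]
wrist_force: [-0.6, -0.1, 1.6]
width: 0.002
```

>>> jog_arm(
  series=[0,0,1,0,0,0,0,0,0,1,0,0,0,0,0,0,0,0,0,0,0],
)

```text
time: 13.22
position: [0.5574, -0.03, 0.1915]
eef_rot: [0.991, 0.099, 0.084, -0.008]
wrist_force: [-1.0, 0.4, 2.5]
width: -0.003
```

```bash
python3 -c "
from h import *
where()"
```

```text
t 13.22 tipC [-33.6 -17.7  16.4] F [-0.5   0.55  2.64] w -0.0
```

>>> jog_arm(
  series=[0,0,1,0,0,0,0,0,0,1,0,0,0,0,0,0,0,0,0,0,0],
)

```text
time: 13.6
position: [0.5578, -0.0299, 0.1895]
eef_rot: [0.991, 0.099, 0.085, -0.008]
wrist_force: [-0.7, -0.1, 4.2]
width: -0.006
```

>>> jog_arm(
  series=[0,0,1,0,0,0,0,0,0,0,0,0,0,0],
)

```text
time: 13.85
position: [0.5579, -0.0299, 0.1888]
eef_rot: [0.991, 0.099, 0.085, -0.008]
wrist_force: [-2.7, -0.4, 6.7]
width: -0.002
```

>>> jog_arm(
  series=[0,0,0.7,0,0,0,0,0,0,0,0,0,0,0],
)

```text
time: 14.1
position: [0.558, -0.0299, 0.1887]
eef_rot: [0.991, 0.099, 0.085, -0.008]
wrist_force: [-5.0, -0.0, 11.0]
width: 0.001
```

The button has bottomed out: no more travel, and about 11 N at the wrist. I'll withdraw.

>>> jog_arm(
  series=[0,0,-20,0,0,0,0,0,0,-40,0,0,0,0,0,0,-45,0,0,0,0,0,30,-45,0,0,0,0,0,45,-20,0,0,0,0],
)

```text
time: 14.72
position: [0.5454, -0.1082, 0.3581]
eef_rot: [0.991, 0.101, 0.086, -0.008]
wrist_force: [0.7, -0.5, 0.6]
width: 0.001
```

>>> jog_arm(
  series=[0,55,0,0,0,0,0,0,50,0,0,0,0,0,0,0,0,0,0,0,0,0,0,0,0,0,0,0],
)

```text
time: 15.22
position: [0.5654, -0.211, 0.3544]
eef_rot: [0.991, 0.1, 0.084, -0.009]
wrist_force: [-0.2, 0.9, 0.2]
width: 0.006
```

```bash
python3 -c "
from h import *
f=snap('side','s9.png');g=snap('top','t9.png');where()
old={'tray_mid':((269.8,322.1),(202.3,281.3)),'brush_grip':((328.3,260.6),(304.4,262.2)),'labels_mid':((307.2,187.8),(364.1,169.3)),'bottle_mid':((420.3,188.2),(486.1,230.1))}
for n,v in old.items():
  for c,u in zip(('side','top'),v):
    r=tip_of(n,c);print(n,c,(np.array(r[0]['xy'])-u).round(1) if r else None)
a=cv2.imread('pics/s9.png')[130:310,280:460];b=cv2.imread('pics/t9.png')[150:330,290:470]
cv2.imwrite('pics/n.png',np.clip(np.hstack([cv2.resize(a,(400,400)),cv2.resize(b,(400,400))])*1.5,0,255).astype('uint8'))"
```

```text
t 15.32 tipC [ -33.2 -195.7  182.3] F [-0.15  0.48  0.16] w 0.0
tray_mid side [ 2.3 -1.4]
tray_mid top [ 0.5 -2.8]
brush_grip side [-1.6  3.2]
brush_grip top [-1.1 -2. ]
labels_mid side [1.9 0.2]
labels_mid top [1.3 1.2]
bottle_mid side [-3.7 -1.1]
bottle_mid top [ 2.3 -1.3]
```

View pics/n.png

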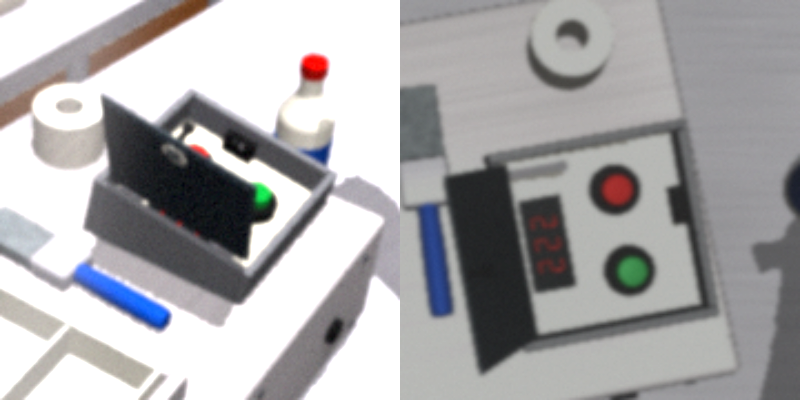

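The flap leans open on its stop, both buttons are up, the bystanders are where they were, and the finger is clear.

```bash
python3 -c "
from rig import *
print(finish_job())"
```

```text
the job is handed in; nothing more can be done
None
```

The job is handed in at about 15 s of the 51 s allowed, and every step was carried out in order. `finish_job` gave no verdict.

- **Flap released:** I pressed the ribbed spot with the closed fingertips until the flap met its 5 mm stop, at about 5–6 N on the wrist, and drew away. It sprang to about 0.75 rad with the finger clear.
- **Flap opened:** I pushed its free edge round past upright, and it fell onto its stop at about 1.95 rad.
- **Green button:** I pressed it until it bottomed out, at about 11 N on the wrist, and withdrew.
- **Last pictures:** The flap stands open, both buttons look up, the gripper touches nothing, and the wrist force is near zero. The tray, brush, label roll and bottle are within about 4 px of their first detections, which is network noise and matches what I saw.
- **Disagreements:** The flap surface was met about 2 mm lower than my fitted model. Before that, two early height estimates of the spot differed by about 12 mm. Feeling for contact in 1 mm steps settled both.

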